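# Hang the battery lamp on the stand's snap hook

## Robot

A 6-joint arm with a two-finger parallel gripper is mounted at the origin on the work surface. World frame = base frame: x ahead of the robot, y to its left, z up, the work surface at z = 0. Lengths are in mm, angles in degrees, forces in N, time in s.
With the tool pointing down it reaches from about 325 to 1000 mm from the base axis. Payload 5.1 kg.
Tool frame: the origin (TCP) lies on the centre line of the jaws, within the pads' length; the fingertips stand 11 mm ahead of it and the grasp point (between the pads) lies 8 mm behind it; y points along the fingers, z is the direction in which the jaws open and shut, and the axes are right-handed (so a half turn about y gives the same grasp; the last joint's range is limited). The gripper opens to 85 mm and grips with 20 to 120 N. Pads are 22 mm wide; open, the fingers measure 114 mm over their backs; the gripper's body (76 mm by 85 mm) begins 54 mm behind the grasp point. The pads swing forward as they close: fully open they stand 13 mm farther back than shut.
Start: joints at [63.621, 7.093, 94.555, -0, 78.352, -4.733], TCP at [239.789, 604.141, 242.322] pointing down, gripper open.
Joint ranges: [-149.61, 149.61], [-58.7, 133.49], [1.44, 155.28], [-77.14, 257.14], [18.33, 153.61], [-166.67, 166.67]. Speed limits (degrees/s): [147.25, 147.25, 180, 180, 180, 180].

## Interface

Orientations are given as a 3x3 rotation matrix whose columns are the frame's x, y, z axes.
In Python, from workcell import r gives the robot as it stands.
- The arm moves only by the tool step_arm, never from a script. Its argument "series" is a list of rows, each a list of 7 numbers: the closure, from -1 (fully open) to 1 (shut), then the shift along the tool's x, y, z in mm, then the turn, a rotation vector about the tool's x, y, z in rad. In form: [[fingers, tx, ty, tz, wx, wy, wz], ...]. A call has 1 to 12 rows; each row is the pose to reach, as a shift and turn from the pose measured when the call began, along the tool's axes at that moment; what a row does not reach only later rows make up. A row lasts 1/8 s, in which the tool goes at most 62.5 mm and 10.7 degrees, less where a joint would pass 70% of its speed; a pose out of reach is approached as far as the arm can. A call with a gripper value outside its range is refused whole. The fingers move at their own pace and stop on an object; "newtons" is the grip in N (left out, the last holds). Time passes only in rows, so rows that repeat a pose let the fingers close. It gives the time, the measured TCP pose, the force and the opening at its end, in the units of the state.
- r.get_state(): the state, without advancing time (a new reading comes with each control period).
- r.grab_frame(name): name is "scene" or "side" or "wrist"; returns a dict with "img" (400x640x3 uint8, red, green, blue), "mtx" (3x3 intrinsics, pixels), "R" (3x3) and "t" (3): a world point X has camera coordinates R X + t; the wrist camera has in their place "hand_eye" (4x4, takes a point from camera to tool coordinates, whose origin is the TCP and whose axes are the tool frame's). Camera axes: x right, y down, z forward; pixel columns grow to the right and rows downward; lengths in mm; the calibration is good to about 2 mm. A picture is of the moment at which its call begins: read the wrist's pose just before it. There is no depth.
- r.hand_in(): hands the job in, once; it reports no verdict.
The state is a dict: "time_s": time; "joints": joint angles; "dq": joint speeds; "joint_torque": joint torques, N m; "eef_pos": TCP position; "eef_rot": TCP orientation; "wrist_force": force on the tool from outside, world axes, zero at the start; "wrist_torque": the same for the moment, N m; "finger_gap": finger opening in mm.
Only numpy, scipy, OpenCV 4.12 (cv2) and the standard library are available. Lean on these libraries where they do the work, as an engineer would, in place of code of your own. Each camera call takes 0.05 s, during which the arm holds its last target.

## Task

Hang the small battery lamp on the lamp stand for the dice game: push the crossbar of its wire bail down through the sprung gate of the stand's snap hook, so that the lamp hangs free in the hook and the gate has snapped shut above the bar. Let go of it hanging still, and leave the dice cup and the coaster with the dice where they are.

Things in the scene. Friction and masses are not known exactly. Their poses are not given: they have to be found in the camera images.
- lamp: small battery lamp, 0.25 kg, upright; origin at the centre of its underside. Base disc 76 mm across (tiny toggle switch at its -x side), white globe 52 mm across, cap with flat top 75 mm up. Over the cap a rigid bail of 6 mm wire: uprights 18 mm either side along y, a crossbar, and a wooden grip on top. The eye, between cap and crossbar, is 30 mm wide, 72 mm high, seen along x; both sides alike
- lamp_grip (a point): grip point of the lamp, in the wooden grip on top of its bail, 216 mm above the lamp's underside, 66 mm above the crossbar's centreline. The grip is 18 mm along the lamp's x, 44 mm along its y, from 198 to 228 mm above the underside. Axes as the lamp's. It can be gripped across x or y; across y the fingers stay well clear of the hook
- lamp_bar (a point): middle of the bail's crossbar (6 mm thick, level, along the lamp's y, 30 mm between the uprights), 150 mm above the lamp's underside; 45 mm of open space between it and the wooden grip. Axes as the lamp's
- stand: steel lamp stand fixed to the table; origin on the table under the hook's seat, z up, own -x is its open front. Base plate 10 mm thick, from 65 mm before to 125 mm behind the origin, 100 mm wide. A 14 mm post 80 mm behind the origin carries a level arm forwards to the snap hook. Nothing on it is higher than 220 mm
- hook_seat (a point): where the hung bar's centreline rests at the bottom of the snap hook, 180 mm above the table; axes as the stand's. The hook is a U of 8 mm rod, open upwards, in the stand's x-z plane: inside from 16 mm before to 16 mm behind this point; its underside is 11 mm below it. The floor rises about 4 mm at 12 mm before and behind. Nose at the front (-x), gate across the top
- hook_nose (a point): top of the hook's nose (8 mm thick), 20 mm before and 39 mm above the seat. The way in: lamp in front of the hook, its y axis along the stand's, bar about 13 mm above this point; move level in the stand's +x, the nose entering the eye (bar above the nose, lamp cap below the hook) until the bar is over the gate, 12 mm behind this point; then push straight down
- gate (a joint): angle of the sprung gate, a 5 mm rod 30 mm long, pivoted at the rear of the U 16 mm behind and 34 mm above the seat, its free end 2 mm from the nose. 0 = shut (level), to 1.4 rad swung down into the hook; never up. Takes 2 N at the tip to start, some 8 N on the bar (more than the lamp's weight); the bar slips past the end 20 to 28 mm below the shut gate, which then snaps up
- cup: red dice cup, bystander, 72 mm across at the rim, 90 mm high, upright; origin at the centre of its underside
- coaster: round stainless coaster, bystander, 100 mm across, 4 mm thick, with the four dice on it; origin at the centre of its underside
- die0: white die, 16 mm cube, lying on the coaster; origin at the centre of its underside at the start
- die1: white die, 16 mm cube, lying on the coaster; origin at the centre of its underside at the start
- die2: white die, 16 mm cube, lying on the coaster; origin at the centre of its underside at the start
- die3: white die, 16 mm cube, lying on the coaster; origin at the centre of its underside at the start
Things that resemble listed ones, but are neither listed nor needed, are in the scene too. What is meant by the lamp is not yellow, and is the larger of those in its own colour. What is shaped like the stand but orange is not meant.

How it is judged (in metres and radians):
On the way:
1. the lamp itself pushes the gate of the hook open (value of joint gate above 0.3 rad and contact force between lamp and stand above 0.5 N and height (world z) of lamp_bar above 0.17 m), for 0.02 s.
At the end, for the whole second after the job is handed in: The crossbar of the lamp's bail lies inside the hook (its middle within 18 mm of the seat fore and aft, 20 mm sideways, from 8 mm below to 18 mm above it), the gate is shut above it (under 0.12 rad), and the lamp hangs within 0.35 rad of upright and nearly still (under 0.05 m/s and 0.5 rad/s) (z of lamp_bar in the frame of hook_seat between -0.008 and 0.018 m and x of lamp_bar in the frame of hook_seat between -0.018 and 0.018 m and y of lamp_bar in the frame of hook_seat between -0.02 and 0.02 m and value of joint gate below 0.12 rad and angle between lamp's own z axis and vertical below 0.35 rad and linear speed of lamp below 0.05 m/s and angular speed of lamp below 0.5 rad/s); the robot touches nothing.
It fails at once if the cup or coaster is moved by more than 30 mm, or a die by more than 40 mm (distance of any of cup, coaster from where it was at the start of the episode above 0.03 m or distance of any of die0, die1, die2, die3 from where it was at the start of the episode above 0.04 m).
It fails at once if the cup is tipped over (angle between cup's own z axis and vertical above 0.5 rad).
It also fails if it takes over 43 s, if anything falls off the work surface, if the arm or the gripper's body presses on something with over 40 N, if the wrist force passes 120 N, or if a joint passes its speed limit or range.

## Working session

There is one attempt and no reset: what is moved stays moved. The work goes in short steps, Python scripts to look and compute and a tool call to move; the robot and the scene stay as the last step left them, time stands still between calls to the robot, and variables do not carry over. Pictures are saved under pics/ and viewed, and the job is handed in when it is done.

Besides the shell and the picture viewer there is one more tool, called as name(argument=value, ...) on one line, values as JSON. step_arm: Moves the arm, as the interface text tells. Its arguments: {"type":"object","properties":{"series":{"type":"array","items":{"type":"array","items":{"type":"number"}}},"newtons":{"type":"number"}},"required":["series"]}

```bash
mkdir -p pics; cat > h.py <<'E'
import numpy as np, cv2, pickle
from workcell import r
def save(n,img): cv2.imwrite(f'pics/{n}.png',cv2.cvtColor(img,cv2.COLOR_RGB2BGR))
def cam(f,s=None):
    if 'R' in f: return np.array(f['mtx']),np.array(f['R']),np.array(f['t']).ravel()
    H=np.array(f['hand_eye']);Rt=np.array(s['eef_rot']);p=np.array(s['eef_pos'])
    Rc=Rt@H[:3,:3];c=Rt@H[:3,3]+p
    return np.array(f['mtx']),Rc.T,-Rc.T@c
def ray(C,u,v):
    K,R,t=C;d=R.T@np.linalg.solve(K,[u,v,1.]);return -R.T@t,d/np.linalg.norm(d)
def onz(C,u,v,z):
    o,d=ray(C,u,v);return o+d*(z-o[2])/d[2]
def tri(*obs):
    A=np.zeros((3,3));b=np.zeros(3)
    for C,u,v in obs:
        o,d=ray(C,u,v);P=np.eye(3)-np.outer(d,d);A+=P;b+=P@o
    X=np.linalg.solve(A,b)
    return X,[round(float(np.linalg.norm(np.cross(X-ray(*o)[0],ray(*o)[1]))),1) for o in obs]
def proj(C,X):
    K,R,t=C;p=K@(R@np.array(X,float)+t);return p[:2]/p[2]
def grab(n,tag):
    s=r.get_state();f=r.grab_frame(n);save(tag,f['img']);pickle.dump((s,f),open(f'pics/{tag}.pkl','wb'));return s,f
def load(tag):
    s,f=pickle.load(open(f'pics/{tag}.pkl','rb'));return f['img'],cam(f,s)
E
python3 - <<'E'
from h import *
for n in ['scene','side','wrist']: grab(n,n+'0')
s=r.get_state();print(s)
for n in ['scene0','side0','wrist0']:
    C=load(n)[1];print(n,C[0][0,0],-C[1].T@C[2],C[1][2])
E
```

```text
{'time_s': 0.15, 'joints': array([ 6.36197546e+01,  7.12708514e+00,  9.46186278e+01, -1.77035955e-03,
        7.83506886e+01, -4.73393361e+00]), 'dq': array([-0.02279857, -0.11663455, -0.28049008,  0.02305626,  0.04746213,
       -0.06615957]), 'joint_torque': array([ 8.24060317e-04, -4.24229693e+01, -3.66011703e+01,  1.16142121e-05,
        4.58359747e-03,  2.99697717e-05]), 'eef_pos': array([239.60804025, 603.71947142, 241.28484104]), 'eef_rot': array([[ 9.29480901e-01, -7.20478482e-04,  3.68869536e-01],
       [-3.68870224e-01, -1.52075979e-03,  9.29479664e-01],
       [-1.08708139e-04, -9.99998584e-01, -1.67928024e-03]]), 'wrist_force': array([-0.57661135, -0.86751712, -0.60150229]), 'wrist_torque': array([-0.03160384, -0.00734867, -0.0288303 ]), 'finger_gap': 85.36232361700026}
scene0 369.39738636696984 [ 899.08280001 -276.05881781  758.09528668] [-0.46315879  0.33252265 -0.82153066]
side0 501.26309448309496 [ -83.27622289 -770.55918894  921.26000729] [ 0.50868669  0.58467952 -0.63197129]
wrist0 275.2951917004542 [163.17087463 634.97233334 372.30325351] [ 0.29596022 -0.12040118 -0.94758171]
```

View pics/scene0.png

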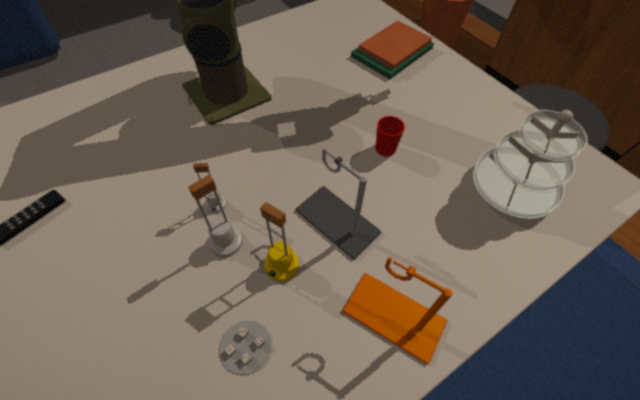

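View pics/side0.png

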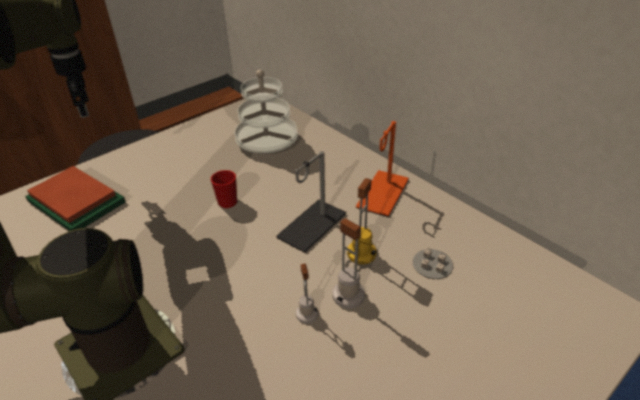

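View pics/wrist0.png

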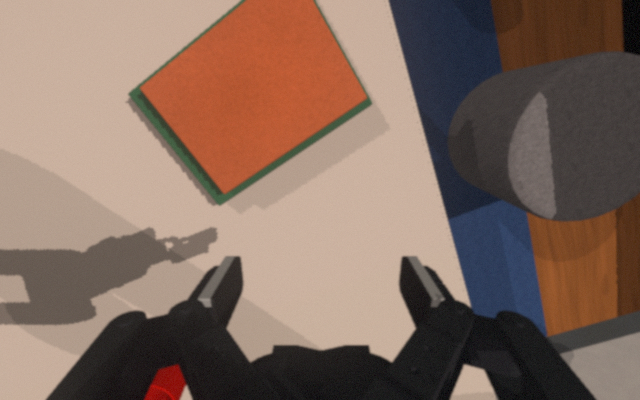

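Candidates for the lamp: the white one at scene (225,240)/side (348,292), a smaller white one at scene (210,203)/side (306,312), and a yellow one at scene (281,262)/side (362,245). The larger white one fits the description. For the stand, the grey one at scene (337,220) fits, not the orange one at (395,315). I'll confirm both in enlarged crops.

```bash
python3 - <<'E'
from h import *
a=load('scene0')[0][130:290,160:400]; b=load('side0')[0][140:320,265:425]
save('c1',cv2.resize(a,None,fx=3.3,fy=3.3,interpolation=cv2.INTER_CUBIC))
save('c2',cv2.resize(b,None,fx=3.3,fy=3.3,interpolation=cv2.INTER_CUBIC))
E
```

```text
(no output)
```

View pics/c1.png

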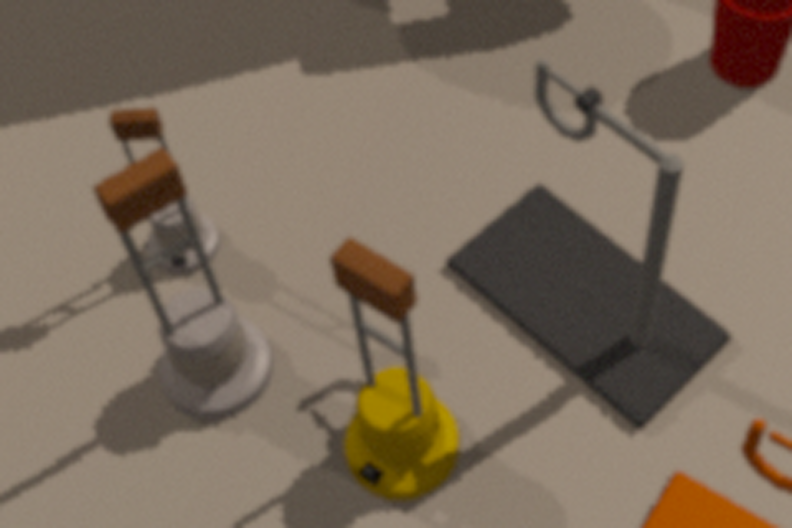

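View pics/c2.png

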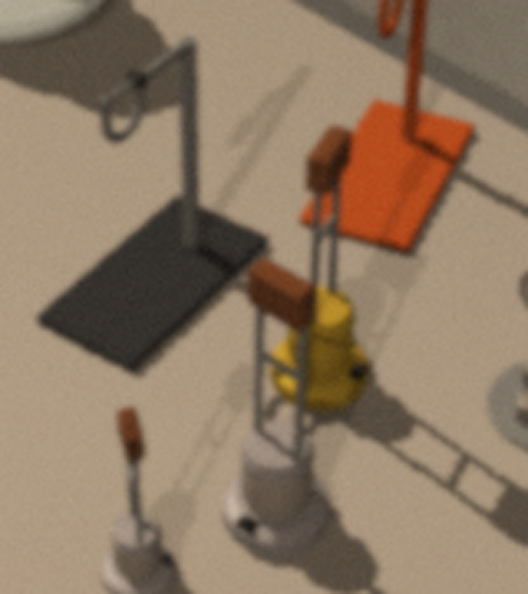

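```bash
python3 - <<'E'
from h import *
A,Ca=load('scene0');B,Cb=load('side0')
def blobs(img,lo,hi,box,name):
    x0,y0,x1,y1=box
    h=cv2.cvtColor(img,cv2.COLOR_RGB2HSV);m=cv2.inRange(h,np.array(lo),np.array(hi));k=np.zeros_like(m);k[y0:y1,x0:x1]=m[y0:y1,x0:x1]
    n,l,st,ce=cv2.connectedComponentsWithStats(k)
    o=[]
    for i in range(1,n):
        if st[i,4]>40: 
            c=max(cv2.findContours((l==i).astype('uint8'),0,2)[0],key=cv2.contourArea)
            o.append((ce[i],cv2.minAreaRect(c)));print(name,st[i],ce[i].round(1),cv2.boxPoints(o[-1][1]).round(1).tolist())
    return o
ga=blobs(A,(3,120,30),(14,255,190),(180,150,240,210),'gripA')
gb=blobs(B,(3,120,30),(14,255,190),(335,210,375,245),'gripB')
pa=blobs(A,(0,0,0),(179,255,82),(290,180,385,262),'plateA')
pb=blobs(B,(0,0,0),(179,255,82),(270,195,350,255),'plateB')
E
```

```text
gripA [194 163  14   9 104] [200.7 166.9] [[194.0, 163.0], [207.0, 163.0], [207.0, 171.0], [194.0, 171.0]]
gripA [189 175  27  25 359] [202.3 186.8] [[187.8000030517578, 186.3000030517578], [209.0, 173.60000610351562], [217.10000610351562, 187.10000610351562], [195.89999389648438, 199.89999389648438]]
gripB [340 218  20  22 276] [349.7 228.4] [[336.1000061035156, 228.5], [342.79998779296875, 216.8000030517578], [362.8999938964844, 228.1999969482422], [356.20001220703125, 240.0]]
plateA [ 296  182   85   78 3085] [339.  220.9] [[294.5, 209.5], [343.5, 160.5], [398.0, 215.0], [349.0, 264.0]]
plateB [ 277  195   69   58 1794] [311.6 225.5] [[276.3999938964844, 236.3000030517578], [324.0, 191.0], [346.29998779296875, 214.3000030517578], [298.6000061035156, 259.70001220703125]]
plateB [340 224  10  12  73] [345.  229.6] [[337.79998779296875, 230.3000030517578], [341.79998779296875, 223.6999969482422], [352.1000061035156, 229.89999389648438], [348.1000061035156, 236.5]]
```

```bash
python3 - <<'E'
from h import *
A,Ca=load('scene0');B,Cb=load('side0')
X,e=tri((Ca,202.3,186.8),(Cb,349.7,228.4));print('grip',X.round(1),e)
a=lambda x,y:(Ca,160+x/3.3,130+y/3.3)
b=lambda x,y:(Cb,265+x/3.3,140+y/3.3)
P={}
for n,p,q in [('FL',(447,262),(135,368)),('FR',(540,184),(40,318)),('BR',(730,337),(180,195)),('BL',(640,428),(268,242))]:
    pa=onz(*a(*p),10);pb=onz(*b(*q),10);print(n,pa.round(),pb.round());P[n]=(pa,pb)
# pairing unknown: scene-only geometry
for i in (0,1):
    v={k:P[k][i] for k in P}
    print({k+j:round(float(np.linalg.norm(v[k]-v[j]))) for k in v for j in v if k<j})
for nm,p,q in [('posttop',(670,165),(187,45)),('cluster',(588,100),(137,84)),('ubottom',(575,133),(120,133)),('nose',(541,70),(104,103))]:
    print(nm,[x if isinstance(x,list) else x.round(1) for x in tri(a(*p),b(*q))])
# lamp base
print('base',onz(*a(216,362),10).round(),onz(*b(275,505),10).round())
print('toggle',onz(*b(247,525),6).round())
print('gripends A',onz(*a(118,205),213).round(), onz(*a(178,170),213).round())
E
```

```text
grip [ 461.8 -226.8  213.6] [0.4, 0.4]
FL [482. -51.  10.] [476. -58.  10.]
FR [462.  45.  10.] [456.  36.  10.]
BR [644.  81.  10.] [641.  77.  10.]
BL [664. -13.  10.] [654. -20.  10.]
{'FLFR': 98, 'BRFL': 209, 'BRFR': 186, 'BLFL': 186, 'BLFR': 210, 'BLBR': 96}
{'FLFR': 96, 'BRFL': 213, 'BRFR': 189, 'BLFL': 182, 'BLFR': 206, 'BLBR': 98}
posttop [array([608. ,  26.8, 208.3]), [1.4, 1.4]]
cluster [array([545.6,  13.9, 209.7]), [2.6, 2.6]]
ubottom [array([532.7,  17.8, 166.2]), [0.1, 0.1]]
nose [array([510.6,   6.4, 211.2]), [0.2, 0.2]]
base [ 463. -225.   10.] [ 462. -229.   10.]
toggle [ 437. -226.    6.]
gripends A [ 466. -241.  213.] [ 462. -204.  213.]
```

```bash
cat >> h.py <<'E'
def goal(p,yaw,s=None,pitch=0):
    """tool shift (mm) and rotvec for TCP at p, tool down, tool x at yaw deg"""
    from scipy.spatial.transform import Rotation as Ro
    s=s or r.get_state();R0=np.array(s['eef_rot']);y=np.radians(yaw)
    Rg=np.array([[np.cos(y),0,-np.sin(y)],[np.sin(y),0,np.cos(y)],[0,-1,0]])
    d=R0.T@(np.array(p)-s['eef_pos']);w=Ro.from_matrix(R0.T@Rg).as_rotvec()
    print('shift',d.round(1),'rot',w.round(4),'n',round(np.linalg.norm(d)/62.5,1),'t',s['time_s'])
E
python3 - <<'E'
from h import *
A,Ca=load('scene0')
for n,u,v in [('yellow',281,262),('yellowswitch',272,272),('cup',387,150),('cakestand',518,185),('cakefar',475,180),('coaster',245,347),('small',210,203),('orangeplate',395,315),('books',392,48)]: print(n,onz(Ca,u,v,5).round())
print('yellow grip',onz(Ca,274,214,213).round())
goal([490,10,375],10.6)
E
```

```text
yellow [ 577. -148.    5.]
yellowswitch [ 586. -176.    5.]
cup [455. 258.   5.]
cakestand [731. 461.   5.]
cakefar [659. 381.   5.]
coaster [ 690. -295.    5.]
small [ 349. -212.    5.]
orangeplate [805. -16.   5.]
books [107. 573.   5.]
yellow grip [ 583. -148.  213.]
shift [ 451.7 -133.  -459.7] rot [ 0.0016 -0.5628 -0.0006] n 10.5 t 0.15
```

step_arm(series=[[-1,40,-60,-40,0,-0.1,0],[-1,85,-110,-85,0,-0.2,0],[-1,130,-133,-132,0,-0.3,0],[-1,172,-133,-175,0,-0.4,0],[-1,215,-133,-218,0,-0.5,0],[-1,258,-133,-262,0,-0.563,0],[-1,302,-133,-307,0,-0.563,0],[-1,346,-133,-352,0,-0.563,0],[-1,390,-133,-397,0,-0.563,0],[-1,425,-133,-432,0,-0.563,0],[-1,452,-133,-460,0.0016,-0.563,0],[-1,452,-133,-460,0.0016,-0.563,0]])

```text
time_s: 1.65
eef_pos: [490.7, 6.1, 374.0]
eef_rot: [[0.984, -0.002, -0.178], [0.178, -0.0, 0.984], [-0.002, -1.0, 0.0]]
wrist_force: [-0.6, 0.8, -0.8]
finger_gap: 85.3
```

```bash
python3 - <<'E'
from h import *
s,f=grab('wrist','w1');print(s['eef_pos'],s['dq'].round(1),s['time_s'])
C=cam(f,s);print(proj(C,[531,10,180]),proj(C,[511,6,219]),proj(C,s['eef_pos']))
goal([520,-60,375],10.6)
E
```

```text
[490.73431775   6.11138554 374.02525871] [ 4.2 -1.5  0.7  1.9  0.9  1.6] 1.65
[317.69342208 212.55288634] [316.90134837 207.67583603] [319.70655092 268.3204943 ]
shift [ 17.   -0.8 -72.2] rot [-0.0009 -0.0037 -0.0021] n 1.2 t 1.7
```

View pics/w1.png

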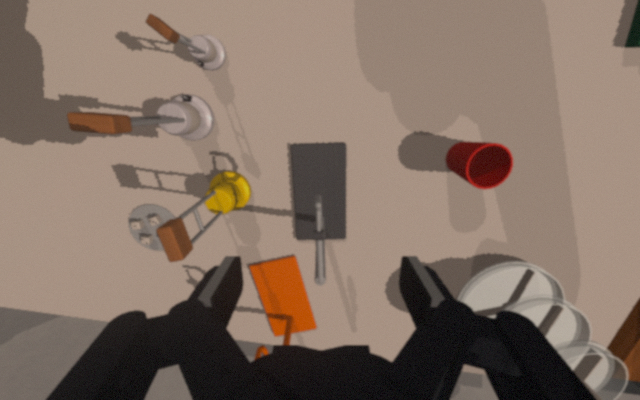

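step_arm(series=[[-1,-10,10,-55,0,0,0],[-1,-20,20,-100,0,0,0],[-1,-20,20,-100,0,0,0],[-1,-20,20,-100,0,0,0]])

```text
time_s: 2.2
eef_pos: [488.6, -92.8, 354.4]
eef_rot: [[0.983, -0.002, -0.182], [0.182, 0.001, 0.983], [-0.002, -1.0, 0.001]]
wrist_force: [0.3, -0.3, -0.3]
finger_gap: 85.5
```

```bash
python3 - <<'E'
from h import *
s,f=grab('wrist','w2');print(s['eef_pos'],s['dq'].round(1),s['time_s'])
for t in ['w1','w2']:
    I,C=load(t);u,v=proj(C,[531,10,200]).astype(int)
    c=I[v-55:v+95,u-100:u+100];print(t,u-100,v-55,c.shape);save('c_'+t,cv2.resize(c,None,fx=4,fy=4,interpolation=cv2.INTER_CUBIC))
E
```

```text
[488.5549961  -92.75235049 354.41106881] [ 1.  -0.2 -0.5 -0.1 -0.1 -0.2] 2.2
w1 217 163 (150, 200, 3)
w2 301 185 (150, 200, 3)
```

View pics/w2.png

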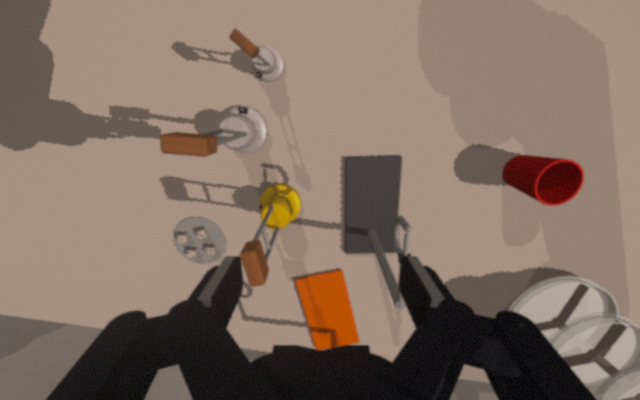

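View pics/c_w1.png

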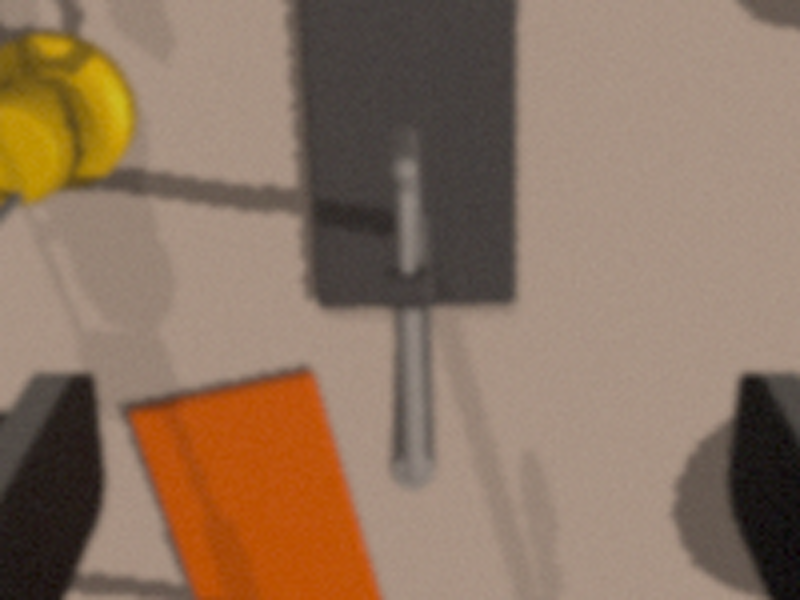

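View pics/c_w2.png

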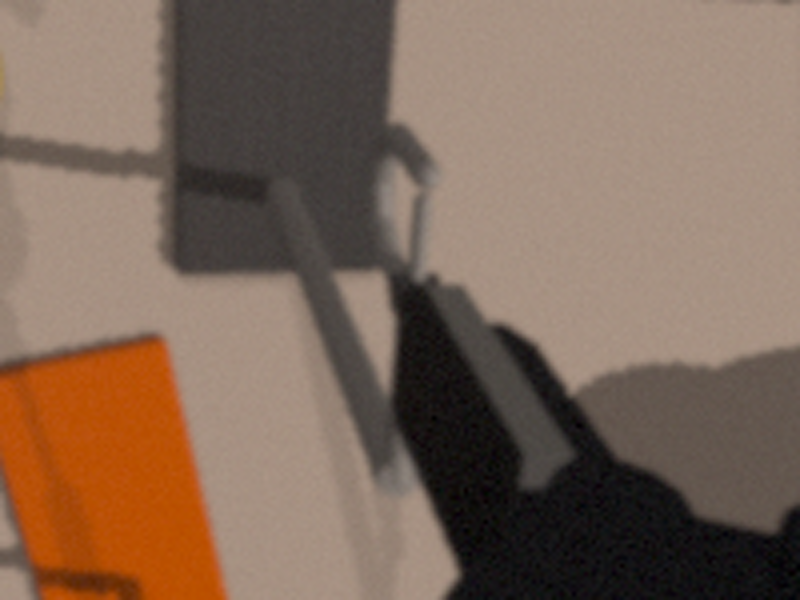

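```bash
python3 - <<'E'
from h import *
_,A=load('scene0');_,B=load('side0');_,W1=load('w1');_,W2=load('w2')
a=lambda x,y:(A,160+x/3.3,130+y/3.3)
b=lambda x,y:(B,265+x/3.3,140+y/3.3)
w1=lambda x,y:(W1,217+x/4,163+y/4)
w2=lambda x,y:(W2,301+x/4,185+y/4)
def T(n,*o):
    X,e=tri(*o);print(n,X.round(1),e)
T('nose w',w1(405,160),w2(432,172));T('nose all',w1(405,160),w2(432,172),a(541,66),b(104,101));
T('post w',w1(411,468),w2(395,476));T('post all',w1(411,468),w2(395,476),a(670,163),b(187,45))
n1,n2=onz(*w1(405,160),219),onz(*w2(432,172),219);print('nose@219',n1,n2,onz(*a(541,66),219),onz(*b(104,101),219))
p1,p2=onz(*w1(411,468),218),onz(*w2(395,476),218);print('post@218',p1,p2)
# axis line from arm in w1
for c1,c2 in (((405,160),(411,468)),):
    d=onz(*w1(*c2),215)-onz(*w1(*c1),215);print('yaw',np.degrees(np.arctan2(d[1],d[0])),np.linalg.norm(d))
I,_=load('w1')
# plate mask lines w1, w2
for t,box,C in (('w1',(285,138,352,245),W1),('w2',(335,150,410,256),W2)):
    I,_=load(t);x0,y0,x1,y1=box;m=np.zeros(I.shape[:2],'uint8');g=(I.max(2)<95);m[y0:y1,x0:x1]=g[y0:y1,x0:x1]*255
    m=cv2.morphologyEx(m,cv2.MORPH_CLOSE,np.ones((9,9)))
    c=max(cv2.findContours(m,0,2)[0],key=cv2.contourArea);q=cv2.approxPolyDP(cv2.convexHull(c),5,True)[:,0]
    P=[onz(C,*p,10).round(0) for p in q];print(t,q.tolist(),P)
# lamp grip in w2 ,w1
for t,box,C in (('w1',(55,100,140,145),W1),('w2',(150,120,225,165),W2)):
    I,_=load(t);x0,y0,x1,y1=box;h=cv2.cvtColor(I,cv2.COLOR_RGB2HSV);k=cv2.inRange(h,(3,120,60),(14,255,255));m=np.zeros_like(k);m[y0:y1,x0:x1]=k[y0:y1,x0:x1]
    c=max(cv2.findContours(m,0,2)[0],key=cv2.contourArea);print(t,cv2.boxPoints(cv2.minAreaRect(c)).round(1).tolist(),cv2.approxPolyDP(c,2,True)[:,0].tolist())
E
```

```text
nose w [506.5   6.5 217.7] [0.7, 0.7]
nose all [509.    7.1 213. ] [1.6, 1.3, 0.3, 1.7]
post w [607.4  26.4 211. ] [0.2, 0.2]
post all [607.9  26.7 209.6] [0.3, 0.7, 1.7, 2.1]
nose@219 [505.37386709   6.51310599 219.        ] [506.79162622   6.00406699 219.        ] [513.74545918   3.82546378 219.        ] [5.05644837e+02 3.83064994e-02 2.19000000e+02]
post@218 [602.57116065  25.61031908 218.        ] [602.56125611  23.04162405 218.        ]
yaw 11.12450730013455 99.74995610794737
w1 [[343, 143], [344, 237], [299, 239], [290, 145]] [array([457.,  41.,  10.]), array([636.,  80.,  10.]), array([656.,  -7.,  10.]), array([477., -51.,  10.])]
w2 [[399, 156], [409, 255], [346, 252], [344, 158]] [array([457.,  40.,  10.]), array([640., 111.,  10.]), array([655., -11.,  10.]), array([478., -53.,  10.])]
w1 [[65.69999694824219, 129.3000030517578], [67.30000305175781, 110.9000015258789], [131.1999969482422, 116.19999694824219], [129.60000610351562, 134.60000610351562]] [[67, 114], [72, 129], [110, 133], [130, 130], [129, 118], [126, 116]]
w2 [[159.0, 152.39999389648438], [160.3000030517578, 131.89999389648438], [216.6999969482422, 135.39999389648438], [215.39999389648438, 156.0]] [[160, 137], [162, 150], [165, 152], [206, 155], [215, 151], [214, 136], [178, 133]]
```

```bash
python3 - <<'E'
from h import *
goal([462,-227,320],7)
E
```

```text
shift [ -50.7   34.6 -127.4] rot [-0.0011  0.0611 -0.0014] n 2.3 t 2.25
```

step_arm(series=[[-1,-20,12,-50,0,0.03,0],[-1,-40,24,-100,0,0.06,0],[-1,-51,35,-127,-0.001,0.061,-0.001],[-1,-51,35,-127,-0.001,0.061,-0.001],[-1,-51,35,-127,-0.001,0.061,-0.001]])

```text
time_s: 2.88
eef_pos: [462.3, -225.4, 320.3]
eef_rot: [[0.992, 0.001, -0.124], [0.124, 0.0, 0.992], [0.001, -1.0, -0.0]]
wrist_force: [0.5, 0.2, -0.2]
finger_gap: 85.0
```

```bash
python3 - <<'E'
from h import *
s,f=grab('wrist','w3');print(s['eef_pos'],s['dq'].round(1),s['time_s'])
E
```

```text
[ 462.2929252  -225.40411089  320.33021971] [ 0.5 -0.3 -0.4 -0.2 -0.  -0.1] 2.875
```

View pics/w3.png

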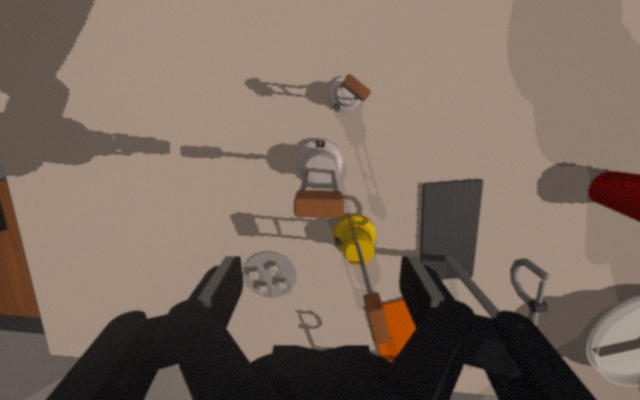

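```bash
python3 - <<'E'
from h import *
_,A=load('scene0');_,B=load('side0');_,W2=load('w2');I,W3=load('w3');_,W1=load('w1')
h=cv2.cvtColor(I,cv2.COLOR_RGB2HSV);k=cv2.inRange(h,(3,120,60),(14,255,255));m=np.zeros_like(k);m[185:222,285:352]=k[185:222,285:352]
c=max(cv2.findContours(m,0,2)[0],key=cv2.contourArea);print(cv2.approxPolyDP(c,2,True)[:,0].tolist(),cv2.minAreaRect(c))
cc=lambda u:u
print('grip',tri((A,202.3,186.8),(B,349.7,228.4),(W3,319.3,204.5)),tri((B,349.7,228.4),(W3,319.3,204.5)))
for z in (198,213,228):print(z,[onz(W3,u,v,z).round(1) for u,v in ((294,204),(344,204),(319,193),(319,216))])
save('c_w3',cv2.resize(I[170:300,280:380],None,fx=4,fy=4,interpolation=cv2.INTER_CUBIC))
save('c_w3h',cv2.resize(I[240:330,490:570],None,fx=6,fy=6,interpolation=cv2.INTER_CUBIC))
E
```

```text
[[295, 199], [296, 215], [340, 218], [343, 215], [342, 196], [338, 192], [299, 191]] ((319.1861877441406, 203.83450317382812), (48.85672378540039, 25.837690353393555), 3.3664605617523193)
grip (array([ 462.03210052, -226.58857136,  213.61134399]), [0.4, 0.6, 0.5]) (array([ 462.9018141 , -226.15237861,  212.09905559]), [0.0, 0.0])
198 [array([ 470.3, -250.1,  198. ]), array([ 464.3, -201.8,  198. ]), array([ 456.2, -227.3,  198. ]), array([ 479.7, -224.5,  198. ])]
213 [array([ 465. , -249.2,  213. ]), array([ 459.3, -203.8,  213. ]), array([ 451.7, -227.8,  213. ]), array([ 473.8, -225.1,  213. ])]
228 [array([ 459.7, -248.3,  228. ]), array([ 454.3, -205.8,  228. ]), array([ 447.2, -228.2,  228. ]), array([ 468. , -225.7,  228. ])]
```

View pics/c_w3.png

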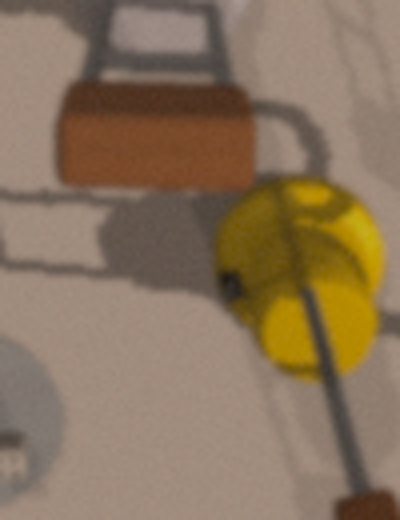

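View pics/c_w3h.png

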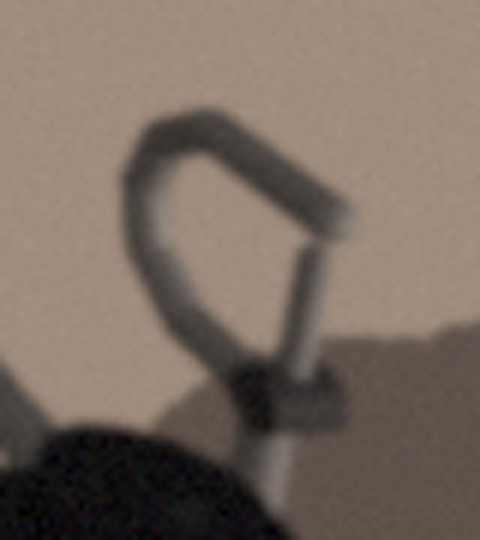

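```bash
python3 - <<'E'
from h import *
_,A=load('scene0');_,B=load('side0');_,W2=load('w2');I,W3=load('w3');_,W1=load('w1')
for z in (226,228):
  P=[onz(W3,280+x/4,170+y/4,z) for x,y in ((62,112),(251,118),(62,182),(251,190))];c=np.mean(P,0)
  v=P[1]-P[0]+P[3]-P[2];print(c.round(1),[p.round(0) for p in P],'yaw',np.degrees(np.arctan2(-v[0],v[1])),np.linalg.norm(v)/2)
w1=(W1,217+405/4,163+160/4);w2=(W2,301+432/4,185+172/4);w3=(W3,490+341/6,240+215/6)
for o in ((w1,w3),(w2,w3),(w1,w2,w3),(w1,w2,w3,(A,160+541/3.3,130+66/3.3),(B,265+104/3.3,140+101/3.3))):
  X,e=tri(*o);print('nose',X.round(1),e)
print([onz(*w,219).round(1) for w in (w1,w2,w3)])
c=np.array([462,-226.5,208]);goal(c,5.5)
E
```

```text
[ 461.1 -226.4  226. ] [array([ 455., -248.,  226.]), array([ 451., -207.,  226.]), array([ 471., -246.,  226.]), array([ 468., -205.,  226.])] yaw 4.850200123215696 41.130579077978076
[ 460.4 -226.5  228. ] [array([ 454., -248.,  228.]), array([ 450., -207.,  228.]), array([ 470., -246.,  228.]), array([ 467., -205.,  228.])] yaw 4.850200123215696 40.76564017840406
nose [507.1   6.5 216. ] [0.7, 0.7]
nose [508.4   7.7 215. ] [0.1, 0.1]
nose [507.3   6.8 216.1] [1.0, 0.6, 0.5]
nose [508.9   7.2 213.6] [1.7, 1.0, 1.3, 0.9, 1.8]
[array([505.4,   6.5, 219. ]), array([506.8,   6. , 219. ]), array([506.3,   3.6, 219. ])]
shift [ -0.6 112.5  -1.1] rot [0.0004 0.0284 0.001 ] n 1.8 t 2.925
```

step_arm(newtons=80, series=[[-1,-1,50,-1,0,0.037,0],[-1,-1,90,-1,0,0.037,0],[-1,-1,112,-1,0,0.037,0],[-1,-1,112,-1,0,0.037,0],[1,-1,112,-1,0,0.037,0],[1,-1,112,-1,0,0.037,0],[1,-1,112,-1,0,0.037,0],[1,-1,112,-1,0,0.037,0],[1,-1,112,-1,0,0.037,0],[1,-1,112,-1,0,0.037,0]])

```text
time_s: 4.18
eef_pos: [462.8, -227.2, 210.7]
eef_rot: [[0.996, 0.005, -0.087], [0.087, -0.002, 0.996], [0.005, -1.0, -0.003]]
wrist_force: [1.1, 0.3, 5.8]
finger_gap: 42.6
```

```bash
python3 - <<'E'
from h import *
s,f=grab('side','s4');print(s)
I=f['img'];save('c_s4',cv2.resize(I[120:330,250:480],None,fx=2.8,fy=2.8))
E
```

```text
{'time_s': 4.175, 'joints': array([-3.21344524e+01, -9.10110580e+00,  1.13612076e+02,  3.14739410e-02,
        7.51840059e+01, -1.27141662e+02]), 'dq': array([ 0.09022414, -0.10546356, -0.00793722,  0.02438071,  0.04286559,
        0.00879573]), 'joint_torque': array([ 7.47194909e-02, -2.56246537e+01, -3.21256757e+01, -5.74102078e-02,
        2.44430797e-01,  1.40774867e-02]), 'eef_pos': array([ 462.79698524, -227.2371084 ,  210.73935599]), 'eef_rot': array([[ 0.99618492,  0.00479058, -0.08713588],
       [ 0.087148  , -0.002382  ,  0.99619253],
       [ 0.00456478, -0.99998569, -0.00279041]]), 'wrist_force': array([1.07850898, 0.3066316 , 5.8258492 ]), 'wrist_torque': array([-0.02568906, -0.16445267, -0.01065801]), 'finger_gap': 42.63047958018677}
```

View pics/c_s4.png

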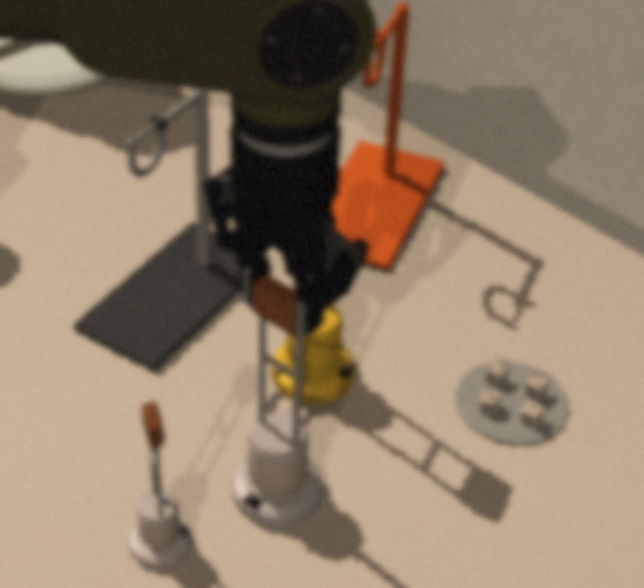

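```bash
python3 - <<'E'
from h import *
goal([462,-227,295],5);goal([428,-10,295],11.3)
E
```

```text
shift [ -0.4 -84.3   0.1] rot [ 0.0028 -0.      0.0046] n 1.3 t 4.225
shift [-15.4 -85.  219.2] rot [ 0.003  -0.11    0.0044] n 3.8 t 4.225
```

step_arm(series=[[1,0,-8,0,0,0,0],[1,0,-28,0,0,0,0],[1,0,-52,0,0,0,0],[1,0,-75,4,0,0,0],[1,-1,-85,20,0,-0.01,0],[1,-4,-85,48,0,-0.02,0],[1,-6,-85,80,0,-0.04,0],[1,-9,-85,115,0,-0.06,0],[1,-12,-85,150,0,-0.08,0],[1,-15,-85,180,0,-0.1,0],[1,-15,-85,205,0,-0.11,0],[1,-15,-85,219,0,-0.11,0]])

```text
time_s: 5.72
eef_pos: [427.5, -8.6, 294.7]
eef_rot: [[0.98, 0.004, -0.198], [0.198, -0.002, 0.98], [0.004, -1.0, -0.003]]
wrist_force: [-0.3, -0.7, -2.0]
finger_gap: 42.5
```

step_arm(series=[[1,0,0,0,0,0,0],[1,0,0,0,0,0,0]])

```text
time_s: 5.98
eef_pos: [427.5, -9.0, 294.6]
eef_rot: [[0.98, 0.004, -0.197], [0.197, -0.003, 0.98], [0.003, -1.0, -0.003]]
wrist_force: [0.6, -0.4, -2.3]
finger_gap: 42.6
```

```bash
python3 - <<'E'
from h import *
s,f=grab('side','s5');print(s['eef_pos'],s['eef_rot'].round(4).tolist(),s['wrist_force'],s['time_s'])
save('c_s5',cv2.resize(f['img'][100:300,230:430],None,fx=3,fy=3,interpolation=cv2.INTER_CUBIC))
s,f=grab('scene','a5')
save('c_a5',cv2.resize(f['img'][70:270,220:420],None,fx=3,fy=3,interpolation=cv2.INTER_CUBIC))
s,f=grab('wrist','w5')
E
```

```text
[427.45887678  -8.9557358  294.5749241 ] [[0.9803, 0.0037, -0.1975], [0.1975, -0.0026, 0.9803], [0.0031, -1.0, -0.0032]] [ 0.58616273 -0.4444875  -2.33213305] 5.975
```

View pics/c_s5.png

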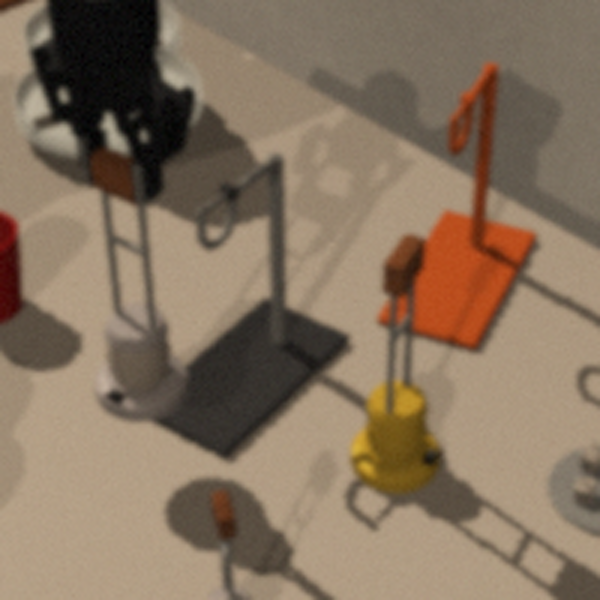

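View pics/c_a5.png

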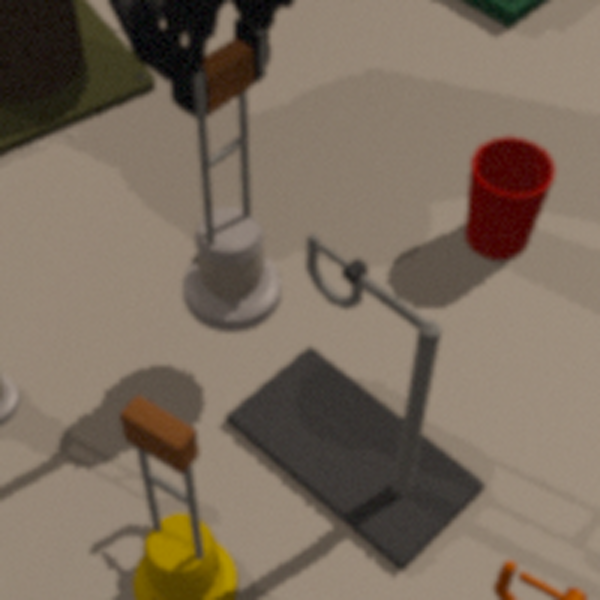

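View pics/w5.png

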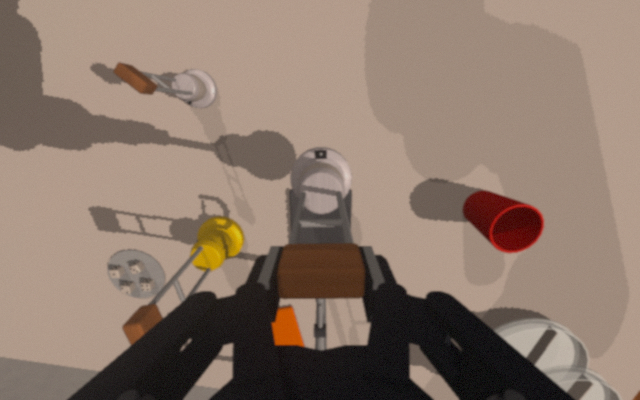

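```bash
python3 - <<'E'
from h import *
_,A=load('a5');_,B=load('s5')
a=lambda x,y:(A,220+x/3,70+y/3)
b=lambda x,y:(B,230+x/3,100+y/3)
def T(n,p,q):
    X,e=tri(a(*p),b(*q));print(n,X.round(1),e);return X
bar=T('bar',(226,153),(127,243));cap=T('capbar front',(230,228),(137,325));g=T('grip',(227,74),(116,174))
n=T('nose',(313,240),(203,211));T('base',(232,293),(141,385));p=T('post',(430,327),(278,159))
d=n-bar;y=np.radians(11.3);print('in stand axes',d[0]*np.cos(y)+d[1]*np.sin(y),-d[0]*np.sin(y)+d[1]*np.cos(y),d[2])
s=r.get_state();print('bar by kin',s['eef_pos']-[1.3,-.5,60.7])
v=p-n;print(np.degrees(np.arctan2(v[1],v[0])))
E
```

```text
bar [428.6  -7.7 232.3] [0.3, 0.3]
capbar front [427.5  -8.8 154.3] [3.0, 3.0]
grip [427.1  -3.5 295.1] [1.2, 1.2]
nose [512.1   5.3 214.9] [1.2, 1.2]
base [428.8  -8.7  85.7] [0.7, 0.7]
post [609.   25.5 211.5] [2.7, 2.7]
in stand axes 84.42449977327729 -3.6541633263651807 -17.396187515733345
bar by kin [426.32911889  -8.77066512 233.97216522]
11.785186779120421
```

step_arm(series=[[1,10,1,0,0,0,0],[1,25,1,-1,0,0,0],[1,40,1,-1.5,0,0,0],[1,55,1,-1.5,0,0,0],[1,68,1,-1.5,0,0,0],[1,80,1,-1.5,0,0,0],[1,90,1,-1.5,0,0,0],[1,96,1,-1.5,0,0,0],[1,96,1,-1.5,0,0,0],[1,96,1,-1.5,0,0,0]])

```text
time_s: 7.38
eef_pos: [521.8, 8.1, 294.0]
eef_rot: [[0.98, 0.004, -0.197], [0.197, -0.002, 0.98], [0.003, -1.0, -0.003]]
wrist_force: [0.1, 0.4, -2.9]
finger_gap: 42.8
```

```bash
python3 - <<'E'
from h import *
s,f=grab('side','s6');print(s['eef_pos'],s['eef_rot'].round(4).tolist(),s['wrist_force'],s['time_s'])
save('c_s6',cv2.resize(f['img'][120:240,260:380],None,fx=5,fy=5,interpolation=cv2.INTER_CUBIC))
s,f=grab('scene','a6')
save('c_a6',cv2.resize(f['img'][90:210,270:390],None,fx=5,fy=5,interpolation=cv2.INTER_CUBIC))
E
```

```text
[521.82344178   8.10481944 294.01033316] [[0.9805, 0.0036, -0.1966], [0.1966, -0.0024, 0.9805], [0.0031, -1.0, -0.0031]] [ 0.05359313  0.41957299 -2.87376686] 7.375
```

View pics/c_s6.png

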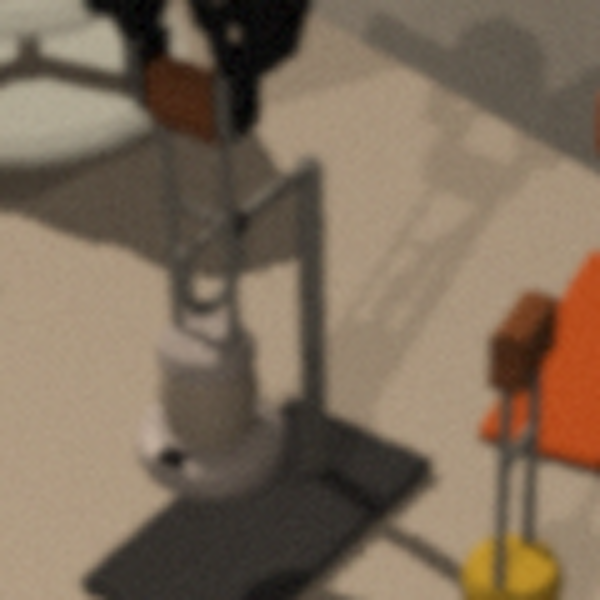

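View pics/c_a6.png

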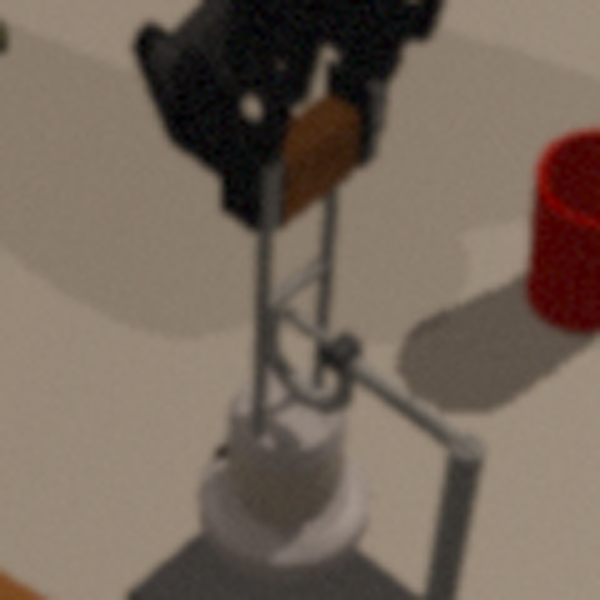

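```bash
python3 - <<'E'
from h import *
_,A=load('a6');_,B=load('s6')
a=lambda x,y:(A,270+x/5,90+y/5)
b=lambda x,y:(B,260+x/5,120+y/5)
y=np.radians(11.4);ex=np.array([np.cos(y),np.sin(y),0]);ey=np.array([-np.sin(y),np.cos(y),0])
N=np.array([507,6.5,217])
for nm,X in (('bar@232',onz(*a(296,289),232)),('L upr bar end',onz(*a(266,314),232)),('R',onz(*a(325,264),232)),('nose@217',onz(*a(277,304),217)),('kin',np.array([520.5,8.6,233]))):
    print(nm,X.round(1),((X-N)@ex).round(1),((X-N)@ey).round(1))
for nm,X in (('kinbar',[520.5,8.6,233]),('nose',N),('kinbarL',[520.5+3.6,8.6-18*.98,233]),('kinbarR',[520.5-3.6,8.6+18*.98,233])):
    pa=proj(A,X);pb=proj(B,X);print(nm,((pa-[270,90])*5).round(),((pb-[260,120])*5).round())
E
```

```text
bar@232 [524.    8.5 232. ] 17.0 -1.4
L upr bar end [528.  -8. 232.] 17.7 -18.4
R [519.6  25.1 232. ] 16.1 15.8
nose@217 [515.6   6.1 217. ] 8.3 -2.1
kin [520.5   8.6 233. ] 13.6 -0.6
kinbar [291. 281.] [194. 209.]
nose [265. 290.] [176. 249.]
kinbarL [258. 307.] [223. 222.]
kinbarR [323. 257.] [165. 197.]
```

step_arm(newtons=100, series=[[1,2,0,0,0,0,0],[1,2,4,0,0,0,0],[1,2,9,0,0,0,0],[1,2,14,0,0,0,0],[1,2,19,0,0,0,0],[1,2,24,0,0,0,0],[1,2,28,0,0,0,0],[1,2,28,0,0,0,0]])

```text
time_s: 8.48
eef_pos: [523.8, 8.2, 266.3]
eef_rot: [[0.981, 0.004, -0.196], [0.196, -0.003, 0.981], [0.003, -1.0, -0.004]]
wrist_force: [-0.9, 0.4, 2.0]
finger_gap: 42.6
```

```bash
python3 - <<'E'
from h import *
s,f=grab('side','s7');print(s['eef_pos'],s['wrist_force'],s['wrist_torque'],s['time_s'])
a=cv2.resize(f['img'][120:220,270:350],None,fx=5,fy=5,interpolation=cv2.INTER_CUBIC)
s,f=grab('scene','a7')
b=cv2.resize(f['img'][110:210,290:370],None,fx=5,fy=5,interpolation=cv2.INTER_CUBIC)
save('c7',np.hstack([a,b])[:, :800])
E
```

```text
[523.83610549   8.20538143 266.25761751] [-0.87484318  0.44366418  2.04842767] [-0.16230535  0.2472365   0.00507918] 8.475
```

View pics/c7.png

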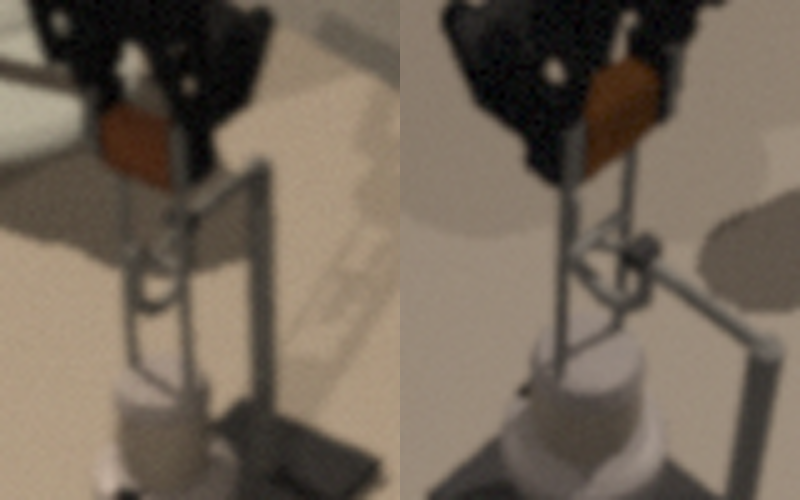

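step_arm(series=[[1,0,4,0,0,0,0],[1,0,8,0,0,0,0],[1,0,12,0,0,0,0],[1,0,16,0,0,0,0],[1,0,20,0,0,0,0],[1,0,20,0,0,0,0]])

```text
time_s: 9.32
eef_pos: [523.5, 8.2, 245.1]
eef_rot: [[0.981, 0.002, -0.196], [0.196, -0.003, 0.981], [0.001, -1.0, -0.003]]
wrist_force: [-1.3, -0.3, -2.2]
finger_gap: 42.2
```

```bash
python3 - <<'E'
from h import *
s,f=grab('side','s8');print(s['eef_pos'],s['wrist_force'],s['wrist_torque'],s['time_s'])
a=cv2.resize(f['img'][130:230,270:350],None,fx=5,fy=5,interpolation=cv2.INTER_CUBIC)
s,f=grab('scene','a8')
b=cv2.resize(f['img'][110:210,290:370],None,fx=5,fy=5,interpolation=cv2.INTER_CUBIC)
save('c8',np.hstack([a,b])[:, :800])
E
```

```text
[523.45284744   8.20497726 245.09222811] [-1.32756132 -0.28552099 -2.21718892] [-0.03265703 -0.01624239  0.06505635] 9.325
```

View pics/c8.png

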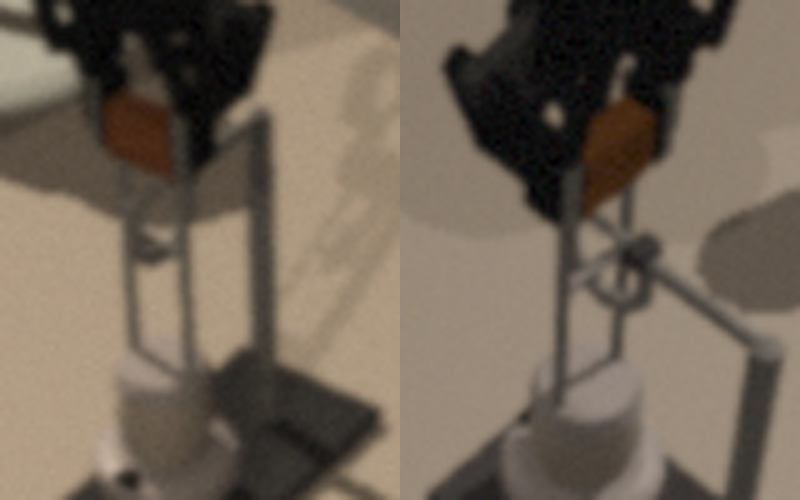

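step_arm(series=[[1,1,1.5,0,0,0,0],[1,3,3,0,0,0,0],[1,4,4,0,0,0,0],[1,4,5,0,0,0,0],[1,4,5,0,0,0,0]])

```text
time_s: 10.05
eef_pos: [528.0, 8.9, 241.5]
eef_rot: [[0.981, 0.004, -0.196], [0.196, -0.003, 0.981], [0.003, -1.0, -0.004]]
wrist_force: [-0.1, 1.1, -0.8]
finger_gap: 42.2
```

```bash
python3 - <<'E'
from h import *
for i in range(1):
    s,f=grab('wrist','w9');print(s['eef_pos'],s['wrist_force'],s['wrist_torque'],s['time_s'])
E
```

```text
[527.97854462   8.94435508 241.48276496] [-0.14492068  1.13319445 -0.77000791] [ 0.06089234  0.04526949 -0.03576668] 10.05
```

View pics/w9.png

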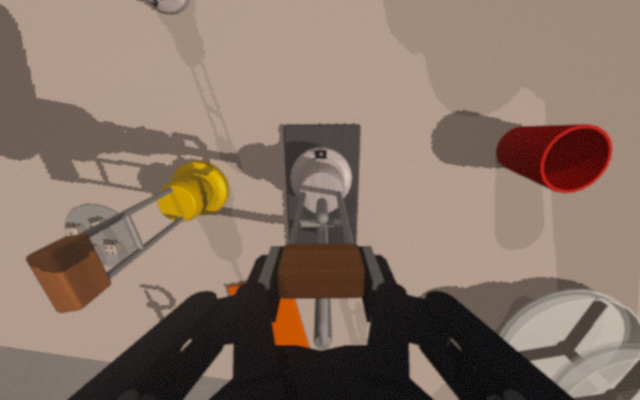

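step_arm(newtons=20, series=[[1,0,1,0,0,0,0],[1,0,1,0,0,0,0],[1,0,1,0,0,0,0],[0,0,1,0,0,0,0],[-0.1,0,1,0,0,0,0],[-0.3,0,1,0,0,0,0],[-0.6,0,1,0,0,0,0],[-1,0,1,0,0,0,0],[-1,0,1,0,0,0,0],[-1,0,1,0,0,0,0]])

```text
time_s: 11.35
eef_pos: [528.0, 8.9, 240.4]
eef_rot: [[0.981, 0.004, -0.196], [0.196, -0.003, 0.981], [0.003, -1.0, -0.004]]
wrist_force: [0.6, -0.9, 0.7]
finger_gap: 85.6
```

```bash
python3 - <<'E'
from h import *
s,f=grab('wrist','w10');print(s['eef_pos'],s['wrist_force'],s['finger_gap'],s['time_s'])
E
```

```text
[527.99297214   8.94092577 240.4425308 ] [ 0.55731866 -0.91825272  0.66148126] 85.55145781164305 11.35
```

View pics/w10.png

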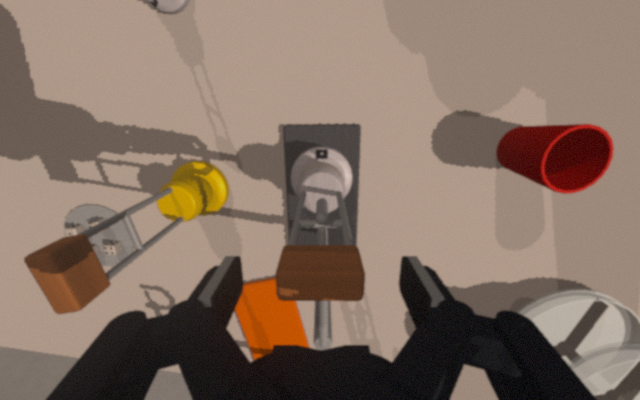

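Released and the lamp stays upright, so I raise the gripper straight up and let the lamp settle.

step_arm(series=[[-1,0,-10,0,0,0,0],[-1,0,-30,0,0,0,0],[-1,0,-60,0,0,0,0],[-1,0,-90,0,0,0,0],[-1,0,-120,0,0,0,0],[-1,-20,-140,0,0,0,0],[-1,-50,-150,-30,0,0,0],[-1,-80,-150,-60,0,0,0],[-1,-80,-150,-90,0,0,0],[-1,-80,-150,-90,0,0,0]])

```text
time_s: 12.65
eef_pos: [466.6, -95.9, 392.3]
eef_rot: [[0.981, 0.006, -0.194], [0.194, -0.004, 0.981], [0.006, -1.0, -0.005]]
wrist_force: [-0.0, 1.1, 0.4]
finger_gap: 85.3
```

step_arm(series=[[-1,0,0,0,0,0,0],[-1,0,0,0,0,0,0],[-1,0,0,0,0,0,0],[-1,0,0,0,0,0,0],[-1,0,0,0,0,0,0],[-1,0,0,0,0,0,0],[-1,0,0,0,0,0,0],[-1,0,0,0,0,0,0]])

```text
time_s: 13.65
eef_pos: [466.5, -95.9, 392.3]
eef_rot: [[0.981, 0.006, -0.193], [0.193, -0.004, 0.981], [0.005, -1.0, -0.005]]
wrist_force: [-0.1, -0.5, 0.4]
finger_gap: 85.7
```

```bash
python3 - <<'E'
from h import *
s,f=grab('side','s11');_,g=grab('scene','a11');_,w=grab('wrist','w11')
_,f2=grab('side','s12');_,g2=grab('scene','a12')
print(s['eef_pos'],s['time_s'])
bx=(slice(100,260),slice(270,360))
for p,q in ((f,f2),(g,g2)):
    print('diff',np.abs(cv2.GaussianBlur(p['img'],(5,5),0).astype(int)-cv2.GaussianBlur(q['img'],(5,5),0))[bx].max())
a=cv2.resize(f2['img'][140:240,270:350],None,fx=5,fy=5,interpolation=cv2.INTER_CUBIC)
b=cv2.resize(g2['img'][110:210,290:370],None,fx=5,fy=5,interpolation=cv2.INTER_CUBIC)
save('c11',np.hstack([a,b]))
E
```

```text
[466.52952528 -95.93208806 392.30530694] 13.65
diff 9
diff 6
```

View pics/c11.png

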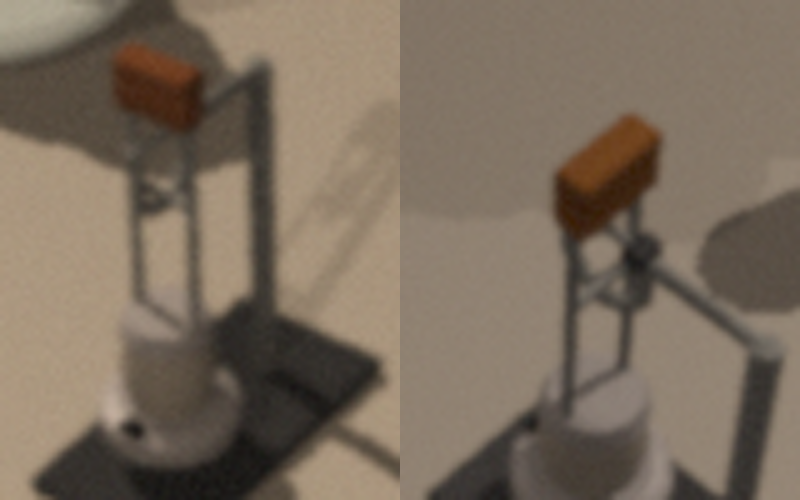

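View pics/w11.png

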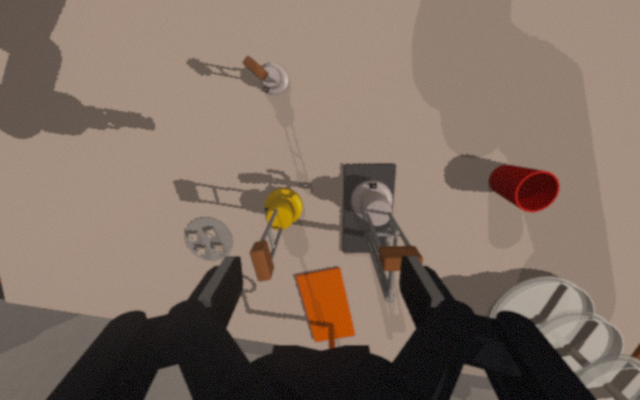

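View pics/a12.png

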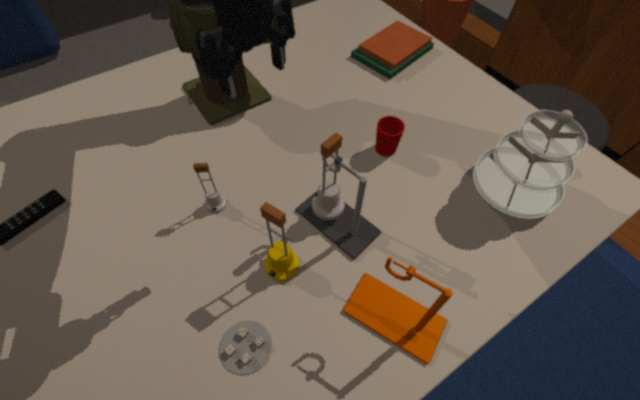

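```bash
python3 - <<'E'
from h import *
goal([455,-225,320],7)
_,A=load('a12');_,B=load('s12')
a=lambda x,y:(A,290+x/5,110+y/5)
b=lambda x,y:(B,270+x/5,140+y/5)
X,e=tri(a(205,278),b(162,193));print('bar',X.round(1),e)
X,e=tri(a(207,180),b(160,88));print('grip',X.round(1),e)
E
```

```text
shift [ -36.7   72.7 -124.1] rot [0.0045 0.0726 0.0056] n 2.4 t 13.9
bar [528.8  10.7 179.2] [2.0, 2.0]
grip [530.    8.4 241.6] [0.9, 0.9]
```

step_arm(series=[[-1,-12,10,-45,0,0.03,0],[-1,-24,30,-90,0,0.06,0],[-1,-36,55,-124,0,0.073,0],[-1,-36,72,-124,0,0.073,0],[-1,-36,72,-124,0,0.073,0],[-1,-36,72,-124,0,0.073,0]])

```text
time_s: 14.65
eef_pos: [456.2, -224.1, 321.9]
eef_rot: [[0.992, 0.008, -0.123], [0.123, -0.004, 0.992], [0.007, -1.0, -0.005]]
wrist_force: [0.6, 0.3, 0.8]
finger_gap: 85.8
```

```bash
python3 - <<'E'
from h import *
s,f=grab('wrist','w13');print(s['eef_pos'],s['dq'].round(1),s['time_s'])
I=f['img'];save('c13',cv2.resize(I[210:330,440:600],None,fx=5,fy=5,interpolation=cv2.INTER_CUBIC))
E
```

```text
[ 456.20679428 -224.05592319  321.8700968 ] [ 0.2 -0.4 -0.7 -0.  -0.2 -0. ] 14.65
```

View pics/c13.png

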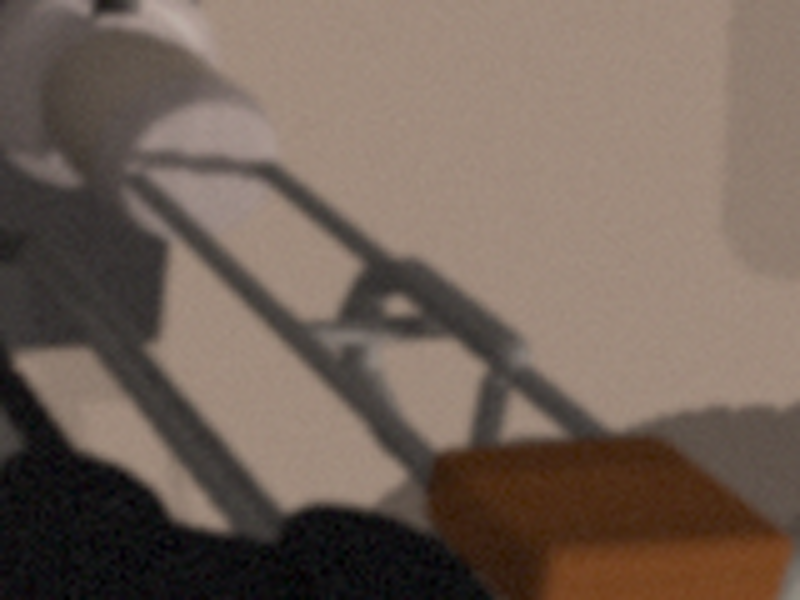

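The crop shows the bar lying in the U at crop (370,330). The gate is shut, running from the nose at crop (510,360) down to (485,440), as in the first view before loading. The lamp hangs still, so I hand in.

```bash
python3 -c "
from h import *
print(r.hand_in())"
```

```text
the job is handed in; nothing more can be done
None
```

The larger white lamp now hangs in the grey stand's hook. I gripped its wooden grip across y, slid the nose into the eye and pushed the bar down through the gate. Then I set it on the seat, let go and backed off. The job was handed in at about 14.7 s; hand-in gave no verdict.

**Last checks**
- **Bar position:** two views put the bar at about (529, 11, 179) mm, against an estimated seat at (527, 10, 180) mm.
- **Gate:** while the bar pressed on it, the wrist force rose to about 2 N upward. It then fell back to about the lamp's weight, and the last wrist view shows the gate shut above the bar. I could not read the joint angle itself.
- **Stillness:** two successive pictures of the lamp showed no visible motion, and it hangs upright with the gripper well clear.
- **Bystanders:** the cup, coaster and dice look unmoved in the scene picture.

**Disagreements**
- The wrist and fixed cameras differed by 2 to 5 mm on the hook's fore-and-aft position. I shifted 2 mm farther in before pushing.
- Triangulated nose heights came out at 213 to 218 mm, against 219 mm in the text.

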